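Hook the used filter cartridge out of the label printer

ROBOT

A 6-joint arm with a two-finger parallel gripper is mounted at the origin on the work surface. World frame = base frame: x ahead of the robot, y to its left, z up, the work surface at z = 0. Lengths are in m, angles in rad, forces in N, time in s.
With the tool pointing down it reaches from about 0.375 to 0.925 m from the base axis. Payload 5.7 kg.
Tool frame: the origin (TCP) lies midway between the tips of the shut fingers; the grasp point (between the pads) lies 19 mm behind it; z points along the fingers, x is the direction in which the jaws open and shut, and the axes are right-handed (so a half turn about z gives the same grasp; the last joint's range is limited). The gripper opens to 88 mm and grips with 3 to 60 N. Pads are 20 mm wide; open, the fingers measure 115 mm over their backs; the gripper's body (75 mm by 178 mm) begins 61 mm behind the grasp point.
Start: joints at [1.17, 0.359, 1.51, -0, 1.272, -0.115], TCP at [0.169, 0.576, 0.223] pointing down, gripper open.
Joint ranges: [-2.97, 2.97], [-1.01, 2.36], [0.21, 2.38], [-0.96, 4.11], [0.2, 2.71], [-2.98, 2.98]. Speed limits (rad/s): [2.39, 2.39, 3.14, 3.14, 3.14, 3.14].

INTERFACE

Orientations are given as a unit quaternion [x, y, z, w].
In Python, from bench import move_ptp, servo_line, goto_joints, move_gripper, sleep, inverse_kinematics, capture, PlanningError, close_job, spot_in, silhouettes, current_clock, current_joint_pos, current_qvel, current_joint_torque, current_position, current_orientation, current_force, current_torque, current_finger_gap gives the robot as it stands. Calls block until the motion is done:
- move_ptp(position, orientation): joint-space move of the TCP to a pose.
- servo_line(position, orientation=None, rate=0.15, contact_N=None): straight line of the TCP; orientation=None keeps the orientation; rate is the mean speed in m/s. With contact_N (N) it stops when the force on the tool has changed by that much, and returns True; else False.
- goto_joints(angles): joint-space move.
- move_gripper(opening): finger opening in m; the grip force is fixed at half the most; returns when the fingers have stopped.
- sleep(seconds).
- inverse_kinematics(position, orientation): joint angles nearest the present ones, or None.
- capture(name): name is "scene" or "top" or "wrist"; returns a dict with "image" (400x640x3 uint8, blue, green, red), "range_z" (400x640 float32, m along the optical axis (not along the pixel's ray), 0 where there is no reading), "intrinsics" (3x3 intrinsics, pixels), "R" (3x3) and "t" (3): a world point X has camera coordinates R X + t. Camera axes: x right, y down, z forward; pixel columns grow to the right and rows downward; lengths in m; the calibration is good to about 2 mm. A picture is of the moment at which its call begins.
A pose or a line that the arm cannot do raises PlanningError and nothing moves.
- close_job(): hands the job in, once; it reports no verdict.
Trained networks look in the newest picture that a camera, given by its name, has taken for a name from the list of things; names that differ only in an ending like _2 or _b are one class to them, and where a whole thing is asked for, a point or a joint stands for the part that bears it (a point fixed in the world has none). Each returns a list of dicts, best first, with "conf" (0 to 1); they miss things now and then, are a little off and sometimes report something else, mostly with a low value. They report only what shows in the picture. A call takes as long as a camera call. They do not tell look-alikes from the thing itself.
- spot_in(camera, query): "xy" ([column, row] in pixels, amid what is visible of it).
- silhouettes(camera, query): "region" (400x640 bool, what is visible of it) and "xy" ([column, row] in pixels, amid what is visible of it).
Readings, each from a call of its own:
- current_clock(): time.
- current_joint_pos(): joint angles.
- current_qvel(): joint speeds.
- current_joint_torque(): joint torques, N m.
- current_position(): TCP position.
- current_orientation(): TCP orientation.
- current_force(): force on the tool from outside, world axes, zero at the start.
- current_torque(): the same for the moment, N m.
- current_finger_gap(): finger opening in m.
Only numpy, scipy, OpenCV 4.12 (cv2) and the standard library are available. Lean on these libraries where they do the work, as an engineer would, in place of code of your own. Each camera call takes 0.05 s, during which the arm holds its last target.

TASK

With the pull hook, feel for the brittle ring of the used grey filter cartridge deep in the label printer's well, pushing on it only lightly, hook it, draw the cartridge out gently and stand it upright in the black tray. Then put the hook back in its blue stand, hanging by its collar. Do not touch the cartridge with the fingers, do not force or drop anything, and leave the other things on the table alone.

Things in the scene. Friction and masses are not known exactly. Their poses are not given: they have to be found in the camera images.
- well_mouth (a point): White label printer, fixed, 200 (x) x 180 (y) x 120 mm high, with a round well, 60 mm across and 110 mm deep, straight down through the middle of its flat top. This point: centre of the well's mouth, in the plane of the top; z up.
- cartridge_top (a point): Used filter cartridge at the bottom of the well: grey cylinder 57 mm across, 46 mm high, about 0.15 kg, its top face 64 mm below the mouth. This point: centre of its flat top face; z up along its axis. Its orange pull ring is a U of 4 mm round bar: two legs at y = -11 and +11 mm, 28 mm long, rise from a pivot line along y at x = 0, 3 mm above the face, to a cross bar parallel to y.
- hook_grip (a point): Pull hook, 0.11 kg, upright in its stand: this point is the centre of its red handle, 22 x 22 mm (sides along x and y), 50 mm high; z up along it. Under the handle a steel collar 40 (x) x 30 (y) x 6 mm, its underside 31 mm below this point, rests on the stand. Fingers may close along x or y.
- hook_foot (a point): The very bottom of the hook's shank, axes as hook_grip. From here the 4 mm thick foot runs 10 mm to +x along the bottom (outer end at 12 mm), then a lip rises there to 10 mm above this point. The throat between shank and lip is 5.5 mm wide and open at the top; its floor is 4 mm above this point.
- stand_mouth (a point): Blue hook stand, fixed, 90 (x) x 70 (y) x 95 mm high, with a rectangular pocket 28 (x) by 16 mm (y), 90 mm deep, in the middle of its flat top; this point: centre of the pocket's mouth. At the start the hook hangs in it by its collar, shank in the middle, foot to the stand's +x. Stand and tray are sometimes swapped, left and right.
- tray: Black open tray, fixed, 140 x 140 mm, 25 mm high, walls 4 mm thick, floor 4 mm thick; origin at the centre of its underside, x and y along its sides. Empty at the start.
- pull_hook: The same hook; origin on its axis at the collar's underside, axes as hook_grip. Below the collar a straight round shank, 5 mm thick, on the handle's axis, ends 85 mm below the collar in a hook foot that points to +x.
- cartridge: The same cartridge; origin at its underside, same axes. The ring leans by -17 to +26 degrees (+: towards +x, side of the white mark), differing each time and not measured: the cross bar's centre is at x = -8 to +12 mm, 28 to 31 mm above the face. Its pivot is stiff and it is brittle: pushing ring or face sideways or down with over 5 N breaks it, so feel for the bar; an upward pull may reach 25 N.
- printer: The label printer as a whole; origin at the centre of its underside. Two sprung rubber pads deep in the well grip the cartridge's sides: some 5 to 15 N upward (differs each time) draws it over the first 40 mm of travel; after that it is loose in the well.
- spare_top (a point): Bystander: blue spare cartridge of the same shape, standing on the table; centre of its top face, 46 mm up.
- label_roll: Bystander: roll of blank labels lying flat, 76 mm across, 50 mm high; origin at its underside.
- screwdriver: Bystander: screwdriver lying on the table, about 150 mm long.
- cleaner: Bystander: white bottle, 48 mm across, 120 mm high; origin at its underside.
- screw_box: Bystander: yellow divided box, 90 x 60 x 30 mm; origin at its underside.
- mug: Bystander: blue mug, 76 mm across, 85 mm high; origin at its underside.
- carton: Bystander: small cardboard carton, 90 x 70 x 50 mm; origin at its underside.
Not all that is in view belongs to the job. What is shaped like the part that bears stand_mouth but green is not meant. Leave any red look-alike of the cartridge alone.

How it is judged:
On the way, in this order (a step that is already met when the one before it is completed fails the run):
1. the pull hook is lifted clear out of its stand (z of hook_foot in the frame of stand_mouth above 0.005 m), for 0.1 s.
2. the cartridge hangs on the hook, clear above the printer (z of cartridge in the frame of well_mouth above 0.003 m and contact force between pull_hook and cartridge above 0.3 N and contact force between cartridge and printer below 0.1 N), for 0.2 s.
3. the cartridge stands upright in the tray, off the hook (x of cartridge_top in the frame of tray between -0.04 and 0.04 m and y of cartridge_top in the frame of tray between -0.04 and 0.04 m and z of cartridge_top in the frame of tray between 0.045 and 0.056 m and angle between cartridge_top's own z axis and vertical below 0.12 rad and contact force between pull_hook and cartridge below 0.1 N), for 0.2 s.
At the end, for the whole second after the job is handed in: The grey cartridge stands upright (within 7 degrees) on the tray's floor, its axis within 40 mm of the tray's middle in each direction; the hook hangs upright in its stand, collar on the stand's top (within 4 mm), both at rest and released (x of cartridge_top in the frame of tray between -0.04 and 0.04 m and y of cartridge_top in the frame of tray between -0.04 and 0.04 m and z of cartridge_top in the frame of tray between 0.045 and 0.056 m and angle between cartridge_top's own z axis and vertical below 0.12 rad and linear speed of each of cartridge, pull_hook below 0.02 m/s and horizontal distance between hook_foot and stand_mouth below 0.015 m and z of pull_hook in the frame of stand_mouth below 0.004 m and angle between pull_hook's own z axis and vertical below 0.1 rad); the robot touches nothing.
It fails at once if the fingers touch the cartridge (contact force between the fingers and cartridge above 0.5 N).
It fails at once if the hook pulls the cartridge, or presses on the printer, with over 25 N (contact force between pull_hook and cartridge above 25 N or contact force between pull_hook and printer above 25 N).
It fails at once if the brittle ring or the cartridge is pushed with over 5 N by the hook while it is low beside the ring, not lifting it (z of hook_foot in the frame of cartridge_top below 0.017 m and contact force between pull_hook and cartridge above 5 N).
It fails at once if the cartridge is dropped or pressed hard on the tray (more than 25 N) (contact force between cartridge and tray above 25 N).
It fails at once if a bystander is moved more than 20 mm (distance of any of spare_top, label_roll, screwdriver, cleaner, screw_box, mug, carton from where it was at the start of the episode above 0.02 m).
It also fails if it takes over 72 s, if anything falls off the work surface, if the arm or the gripper's body presses on something with over 40 N, if the wrist force passes 120 N, or if a joint passes its speed limit or range.

## Working session

There is one attempt and no reset: what is moved stays moved. The work goes in short steps, each a Python script; the robot and the scene stay as the last script left them, time stands still between calls to the robot, and variables do not carry over. Pictures are saved under pics/ and viewed, and the job is handed in when it is done.

```bash
ls; mkdir -p pics; cat > h.py <<'E'
from bench import *
import numpy as np, cv2
def shot(cam,name):
    c=capture(cam); cv2.imwrite(f'pics/{name}.png',c['image']); return c
def deproj(c,u,v,z=None):
    K=c['intrinsics']; z=c['range_z'][int(round(v)),int(round(u))] if z is None else z
    p=np.array([(u-K[0,2])/K[0,0]*z,(v-K[1,2])/K[1,1]*z,z]); return c['R'].T@(p-c['t'])
def onplane(c,u,v,h):
    K=c['intrinsics']; d=c['R'].T@np.array([(u-K[0,2])/K[0,0],(v-K[1,2])/K[1,1],1]); o=-c['R'].T@c['t']
    return o+d*(h-o[2])/d[2]
def cloud(c):
    K=c['intrinsics']; z=c['range_z']; v,u=np.mgrid[:400,:640]
    p=np.stack([(u-K[0,2])/K[0,0]*z,(v-K[1,2])/K[1,1]*z,z],-1); return (p-c['t'])@c['R']
E
python3 - <<'E'
from h import *
import pickle
for cam in('top','scene','wrist'):
    c=shot(cam,cam+'0'); pickle.dump(c,open(cam+'0.pkl','wb'))
    print(cam,-c['R'].T@c['t'],c['R'][2],c['intrinsics'][0])
    for q in('well_mouth','cartridge_top','hook_grip','stand_mouth','tray','pull_hook','printer','spare_top'):
        for r in spot_in(cam,q)[:3]:
            print(q,round(r['conf'],2),r['xy'],deproj(c,*r['xy']).round(3))
print(current_clock(),current_orientation())
E
```

```text
pics
top [0.44108313 0.00679159 1.26390402] [ 0.1093075  -0.0026027  -0.99400458] [412.50013102   0.         327.49973953]
well_mouth 0.62 [340.3, 202.3] [ 0.565 -0.034  0.057]
cartridge_top 0.57 [333.5, 268.2] [ 0.373 -0.018  0.047]
cartridge_top 0.54 [334.8, 205.7] [ 0.555 -0.018  0.057]
cartridge_top 0.45 [411.4, 152.5] [ 0.729 -0.254  0.01 ]
hook_grip 0.64 [439.3, 243.9] [ 0.448 -0.299  0.151]
stand_mouth 0.93 [431.1, 247.9] [ 0.437 -0.291  0.095]
stand_mouth 0.73 [482.6, 252.0] [ 0.428 -0.451  0.054]
tray 0.57 [222.5, 229.6] [0.481 0.322 0.   ]
pull_hook 0.73 [466.7, 174.5] [ 0.665 -0.427  0.001]
pull_hook 0.56 [437.0, 248.3] [ 0.436 -0.298  0.129]
printer 0.69 [331.4, 194.2] [ 0.582 -0.007  0.114]
spare_top 0.61 [274.2, 147.9] [0.727 0.166 0.049]
scene [ 1.18951287 -0.50520227  0.85314615] [-0.56568772  0.44799579 -0.69231291] [412.45632398   0.         321.83810825]
well_mouth 0.63 [318.1, 206.3] [ 0.609 -0.057  0.119]
cartridge_top 0.77 [275.4, 173.7] [ 0.36  -0.027  0.044]
cartridge_top 0.42 [282.1, 292.7] [ 0.695 -0.235  0.004]
hook_grip 0.79 [196.4, 219.3] [ 1.19  -0.505  0.853]
stand_mouth 0.84 [202.5, 236.0] [ 0.494 -0.324  0.093]
stand_mouth 0.74 [149.1, 253.9] [ 0.465 -0.446  0.091]
tray 0.88 [388.5, 158.7] [0.487 0.332 0.004]
printer 0.8 [317.9, 204.1] [ 0.603 -0.053  0.12 ]
spare_top 0.59 [411.7, 215.6] [0.736 0.163 0.046]
wrist [0.09617239 0.59745427 0.3855989 ] [ 0.2605958  -0.07650573 -0.96241192] [293.34373395   0.         320.55270489]
tray 0.69 [230.2, 372.2] [0.419 0.354 0.012]
1.35 [ 8.00588821e-01  5.99214099e-01 -5.01296756e-05  2.92481900e-05]
```

View pics/top0.png

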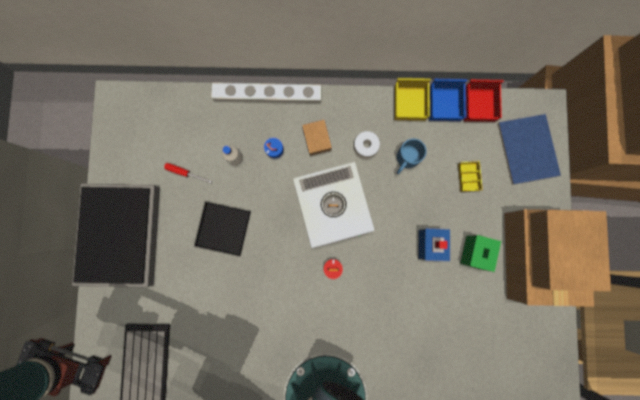

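View pics/scene0.png

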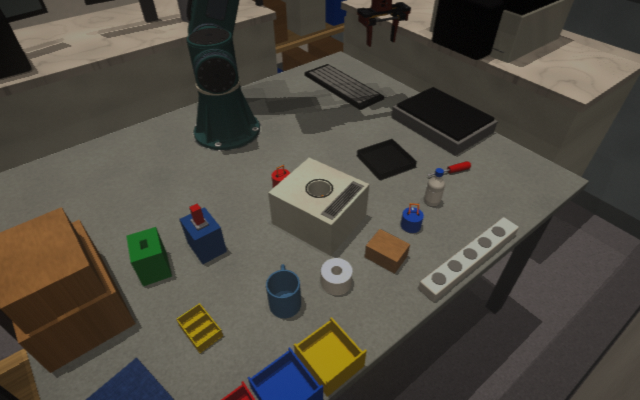

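The top view shows the blue stand with the red handle at (435,244), the printer well with an orange ring at (334,205), and the tray at (222,229). The red look-alike cartridge is at (333,268) and the green stand at (481,252). Next I fit poses from the depth cloud.

```bash
python3 - <<'E'
from h import *
import pickle
from scipy.spatial.transform import Rotation as Rn
def rect(P,m):
    pts=P[m][:,:2].astype(np.float32)*1000
    r=cv2.minAreaRect(pts); return r,len(pts)
for cam in('top','scene'):
    c=pickle.load(open(cam+'0.pkl','rb'));P=cloud(c);z=P[...,2]
    def box(cx,cy,h,z0,z1): return (abs(P[...,0]-cx)<h)&(abs(P[...,1]-cy)<h)&(z>z0)&(z<z1)
    print(cam,'printer',rect(P,box(.57,-.02,.17,.113,.127)))
    print('stand',rect(P,box(.44,-.29,.075,.088,.0975)))
    print('handle',rect(P,box(.44,-.29,.04,.13,.2)), P[box(.44,-.29,.04,.13,.2)].mean(0), P[box(.44,-.29,.04,.13,.2)][:,2].max())
    print('tray',rect(P,box(.49,.32,.11,.015,.035)))
c=pickle.load(open('wrist0.pkl','rb'))
R=Rn.from_quat([8.00588821e-01,5.99214099e-01,-5.01296756e-05,2.92481900e-05]).as_matrix()
print('cam in tool',R.T@(-c['R'].T@c['t']-np.array([.169,.576,.223])));print('cam axes in tool',R.T@c['R'].T)
c=pickle.load(open('top0.pkl','rb'))
im=c['image'];
def crop(x0,y0,x1,y1): return cv2.resize(im[y0:y1,x0:x1],(390,390),interpolation=cv2.INTER_CUBIC)
cv2.imwrite('pics/crop0.png',np.hstack([crop(290,160,380,250),crop(405,215,470,280)]))
E
```

```text
top printer (((553.661865234375, -12.158370971679688), (200.60337829589844, 180.3765106201172), 16.445932388305664), 4235)
stand (((446.82391357421875, -307.7969665527344), (70.25316619873047, 89.95722198486328), 88.73419189453125), 600)
handle (((446.9126281738281, -307.94378662109375), (18.87259292602539, 21.149181365966797), 0.8736358880996704), 74) [ 0.44697527 -0.30628891  0.14779353] 0.15479494670573332
tray (((483.3192138671875, 319.8548583984375), (140.57733154296875, 140.25677490234375), 78.49158477783203), 306)
scene printer (((555.0052490234375, -14.211212158203125), (202.90069580078125, 184.77587890625), 16.667678833007812), 3413)
stand (((448.5124816894531, -310.8800964355469), (70.64261627197266, 94.11002349853516), 88.92385864257812), 583)
handle (((450.4780578613281, -311.1481628417969), (23.582731246948242, 23.173198699951172), 3.7296078205108643), 117) [ 0.4538599  -0.3120155   0.14405008] 0.15180482830235512
tray (((486.1790771484375, 317.5556335449219), (144.26473999023438, 145.02581787109375), 79.05693817138672), 351)
cam in tool [ 3.65015329e-05 -7.59241061e-02 -1.62597900e-01]
cam axes in tool [[ 9.99999935e-01 -3.18687906e-04  1.65721211e-04]
 [ 2.61696900e-04  9.62408286e-01  2.71606741e-01]
 [-2.46049250e-04 -2.71606680e-01  9.62408308e-01]]
```

View pics/crop0.png

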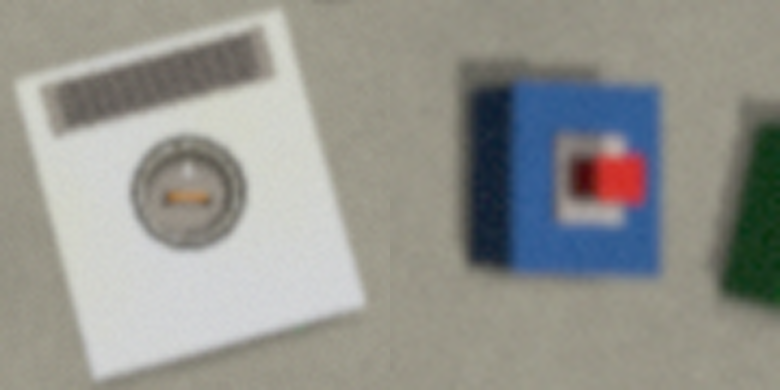

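Stand and tray agree between the two views. The hook's foot points to world ±x. Next I look into the well from above with the wrist camera.

```bash
cat >> h.py <<'E'
from scipy.spatial.transform import Rotation as Rn
def q(th): # th deg: tool x dir in world, pointing down
    t=np.radians(th); return Rn.from_matrix(np.array([[np.cos(t),np.sin(t),0],[np.sin(t),-np.cos(t),0],[0,0,-1]])).as_quat()
E
python3 - <<'E'
from h import *
import pickle
move_ptp([0.554+.076,-.013,.17],q(90))
c=shot('wrist','w1'); pickle.dump(c,open('w1.pkl','wb'))
print(current_clock(),current_joint_pos(),-c['R'].T@c['t'])
for n in('well_mouth','cartridge_top'):
    for r in spot_in('wrist',n): print(n,r['conf'],r['xy'],deproj(c,*r['xy']),onplane(c,*r['xy'],.12))
cv2.imwrite('pics/w1c.png',cv2.resize(c['image'][40:200,210:430],(0,0),fx=3.5,fy=3.5,interpolation=cv2.INTER_CUBIC))
E
```

```text
4.05 [-1.28895703e-01  4.49528155e-01  1.50243330e+00  1.99290731e-04
  1.18956032e+00 -1.70078923e+00] [ 0.5539556  -0.01138447  0.33303692]
cartridge_top 0.64 [320.1, 124.5] [ 0.55539446 -0.0116157   0.08938727] [ 0.55521368 -0.01158664  0.12      ]
```

View pics/w1c.png

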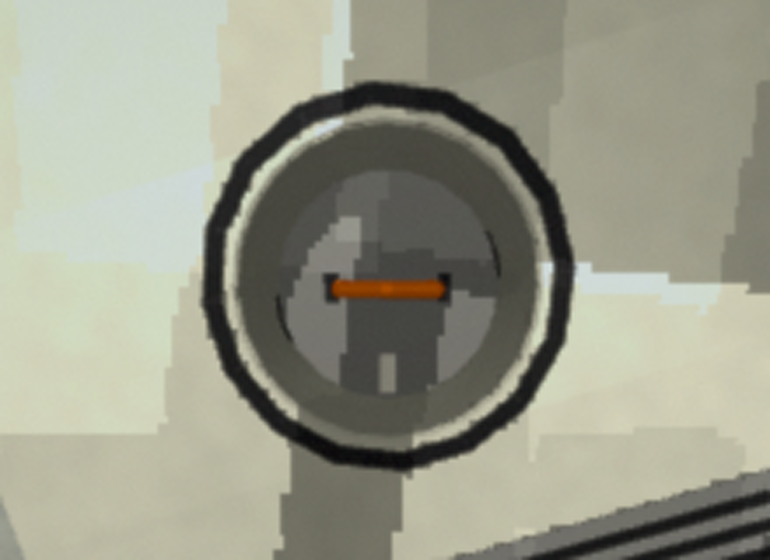

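View pics/w1.png

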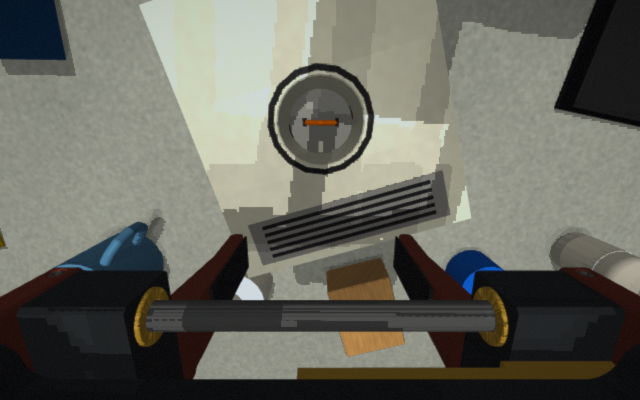

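The wrist view shows the well with the orange bar at about pixel (321,122), parallel to world y, and the white mark towards world +x at (321,146). Next I measure it in metric terms.

```bash
python3 - <<'E'
from h import *
import pickle
c=pickle.load(open('w1.pkl','rb'));im=c['image'];P=cloud(c)
hsv=cv2.cvtColor(im,cv2.COLOR_BGR2HSV)
m=(hsv[...,0]<20)&(hsv[...,1]>180)&(hsv[...,2]>90); m[:90]=0;m[160:]=0;m[:,:270]=0;m[:,370:]=0
v,u=np.nonzero(m);print('bar px',len(u),u.min(),u.max(),v.min(),v.max(),u.mean(),v.mean(),np.polyfit(u,v,1)[0])
z=P[m][:,2];print('z',np.percentile(z,[0,25,50,75,100]))
zb=np.median(z[z>.07])-.001
print('bar c',onplane(c,u.mean(),v.mean(),zb))
b=P[m&(P[...,2]>.07)];print('bar cloud mean',b.mean(0),b[:,1].min(),b[:,1].max())
# printer top
t=(abs(P[...,2]-.12)<.006); print('top z',np.median(P[t][:,2]))
# dark rim fit
g=(hsv[...,2]<60);g[:50]=0;g[190:]=0;g[:,:255]=0;g[:,390:]=0
# face
f=(abs(P[...,2]-.056)<.004)&(np.hypot(P[...,0]-.554,P[...,1]+.012)<.035)
print('face',f.sum(),np.median(P[f][:,2]));
cn,_=cv2.findContours(f.astype(np.uint8),0,1);k=max(cn,key=len);e=cv2.minEnclosingCircle(k);print(e,onplane(c,*e[0],.056),onplane(c,e[0][0]+e[1],e[0][1],.056))
n,l,s,ct=cv2.connectedComponentsWithStats(g.astype(np.uint8))
for i in range(1,n):
    if s[i,4]>100:
        print(s[i],ct[i]); vv,uu=np.nonzero(l==i); ee=cv2.minEnclosingCircle(np.stack([uu,vv],1).astype(np.float32)); print(ee,onplane(c,*ee[0],.12),onplane(c,ee[0][0]+ee[1],ee[0][1],.12))
E
```

```text
bar px 153 305 336 120 124 320.37254901960785 122.0326797385621 0.0019922188560033576
z [0.08709485 0.08895289 0.0894927  0.09005977 0.09115447]
bar c [ 0.55349244 -0.01139861  0.0884927 ]
bar cloud mean [ 0.55349439 -0.01139567  0.08945228] -0.023718371949573974 0.0011228929228722147
top z 0.1210360275462875
face 3185 0.056889239361748174
((320.1407470703125, 120.41475677490234), 34.55786895751953) [ 0.55201945 -0.01161155  0.056     ] [0.55199623 0.01973704 0.056     ]
[ 268   64  105  111 1592] [320.80276382 116.59987437]
((320.5137634277344, 118.8348617553711), 55.347354888916016) [ 0.55140956 -0.01129965  0.12      ] [0.5513809  0.02725631 0.12      ]
```

The bar is at about x 0.5535, y −0.0114, z 0.087, parallel to y and leaning very little. Next I look at the hook from close by.

```bash
python3 - <<'E'
from h import *
import pickle
move_ptp([0.447+.076,-.308,.24],q(89))
c=shot('wrist','w2'); pickle.dump(c,open('w2.pkl','wb'))
print(current_clock(),current_joint_pos(),-c['R'].T@c['t'])
P=cloud(c);z=P[...,2]
def rect(m):
    pts=P[m][:,:2].astype(np.float32)*1000
    return cv2.minAreaRect(pts),len(pts),P[m].mean(0),np.median(P[m][:,2])
near=np.hypot(P[...,0]-.447,P[...,1]+.308)
print(rect((near<.07)&(abs(z-.095)<.004)))
print(rect((near<.03)&(abs(z-.101)<.0025)))
print(rect((near<.03)&(z>.145)))
E
```

```text
5.425 [-6.44045828e-01  3.54572684e-01  1.47309895e+00  5.60045116e-04
  1.31476954e+00 -2.19890683e+00] [ 0.44736054 -0.30497379  0.40261478]
(((446.4841003417969, -308.4398193359375), (70.05988311767578, 89.31763458251953), 89.10029602050781), 5189, array([ 0.44431333, -0.30837449,  0.09594198]), np.float64(0.09593262628795513))
(((446.49005126953125, -308.2422180175781), (29.45416259765625, 39.382171630859375), 88.31222534179688), 516, array([ 0.44601801, -0.3075154 ,  0.10190629]), np.float64(0.10195212267804585))
(((446.46868896484375, -308.45318603515625), (21.780927658081055, 21.54105567932129), 89.01254272460938), 1756, array([ 0.44693957, -0.30644643,  0.2964525 ]), np.float64(0.4026147827763265))
```

View pics/w2.png

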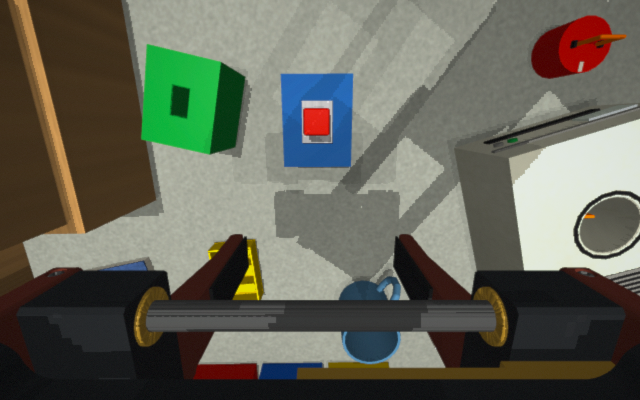

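The blue stand is at (316,120) with the red handle centred. The fits give (0.4465, −0.3084) with the jaws at 89°. Next I grasp the hook and lift it.

```bash
python3 - <<'E'
from h import *
import pickle
X,Y=.4465,-.3084
move_ptp([X,Y,.19],q(89))
servo_line([X,Y,.108],rate=.12)
print(current_force())
move_gripper(0.0)
print('gap',current_finger_gap(),current_force(),current_clock())
servo_line([X,Y,.128],rate=.05)
servo_line([X,Y,.27],rate=.15)
print('gap',current_finger_gap(),current_force(),current_clock(),current_position())
c=shot('wrist','w3');c2=shot('scene','s3')
cv2.imwrite('pics/s3c.png',cv2.resize(c2['image'][100:260,120:300],(0,0),fx=3.5,fy=3.5,interpolation=cv2.INTER_CUBIC))
E
```

```text
[1.1364884  0.17822497 0.03003731]
gap 0.021792171357546596 [ 0.44931178  1.30657079 -0.3373562 ] 7.7417
gap 0.021826226416210556 [ 1.62497684 -0.02710807 -1.86208168] 9.3917 [ 0.44597236 -0.30791465  0.26898892]
```

View pics/w3.png

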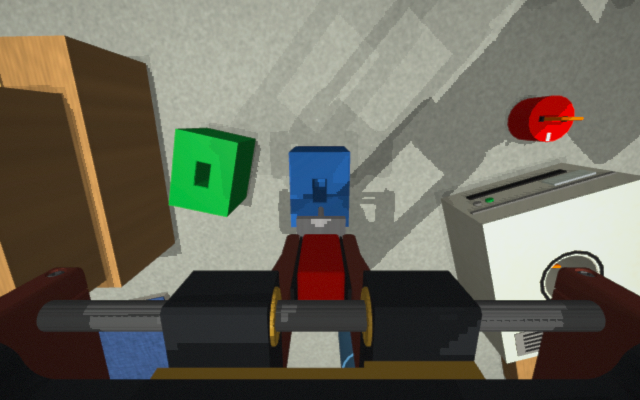

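View pics/s3c.png

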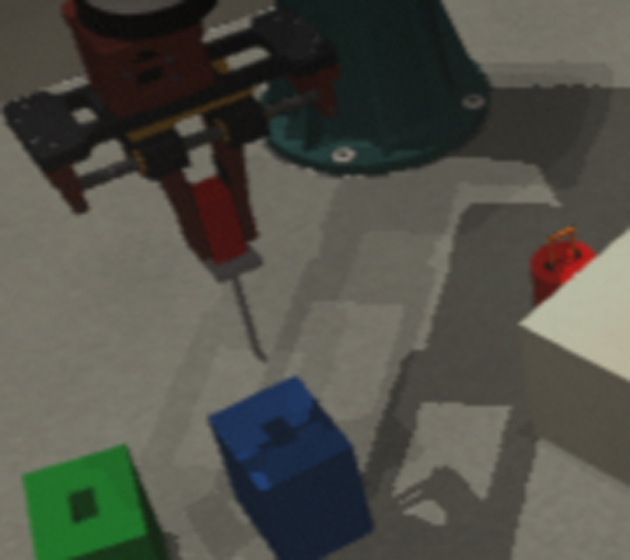

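```bash
python3 - <<'E'
from h import *
c=capture('scene')
def pr(X):
    x=c['R']@np.array(X)+c['t'];x=c['intrinsics']@x;return x[:2]/x[2]
p=current_position();f=p-np.array([0,0,.097])
for o in([0,0,0],[0,0,.05],[.012,0,0],[.012,0,.01],[-.012,0,0],[-.012,0,.01]): print(o,((pr(f+o)-[120,100])*3.5*8/8).round(1), pr(f+o).round(1))
cv2.imwrite('pics/s4c.png',cv2.resize(c['image'][185:215,175:215],(0,0),fx=18,fy=18,interpolation=cv2.INTER_CUBIC))
print([current_force().round(2).tolist() for i in range(3)])
E
```

```text
[0, 0, 0] [254.5 346.4] [192.7 199. ]
[0, 0, 0.05] [237.9 291.5] [188.  183.3]
[0.012, 0, 0] [262.4 356.1] [195.  201.7]
[0.012, 0, 0.01] [259.2 345.4] [194.1 198.7]
[-0.012, 0, 0] [246.7 336.8] [190.5 196.2]
[-0.012, 0, 0.01] [243.5 326.2] [189.6 193.2]
[[-0.03, -0.37, -0.56], [-0.03, -0.37, -0.56], [-0.03, -0.37, -0.56]]
```

View pics/s4c.png

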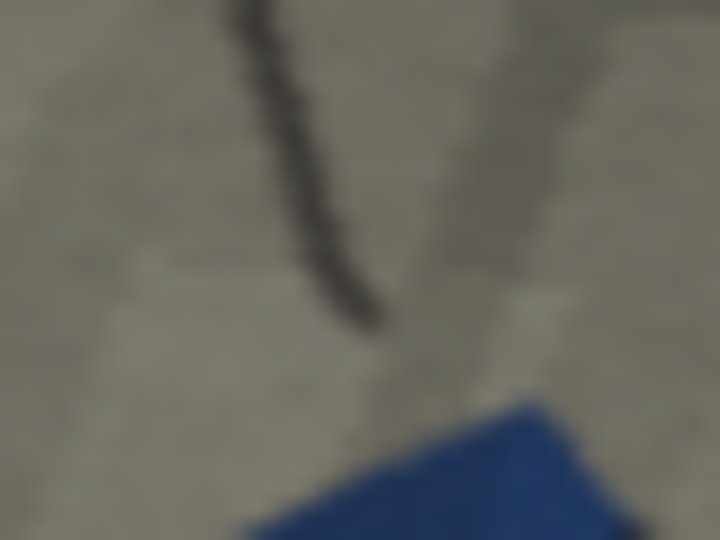

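The foot points to world +x: the tip bends to (375,320) in the crop, and the prediction for +x is (360,300). So no turn is needed and I approach the bar from −x.

```bash
python3 - <<'E'
from h import *
import pickle
Y=-.0114
move_ptp([.5370,Y,.27],q(90))
servo_line([.5370,Y,.200],rate=.1)
print(current_position(),current_force(),current_clock())
c=shot('wrist','w5');pickle.dump(c,open('w5.pkl','wb'))
cv2.imwrite('pics/w5c.png',cv2.resize(c['image'][100:300,210:430],(0,0),fx=3,fy=3,interpolation=cv2.INTER_CUBIC))
E
```

```text
[ 0.53747832 -0.01167051  0.20046311] [ 0.98831845 -0.5997381  -1.26445775] 11.575
```

View pics/w5c.png

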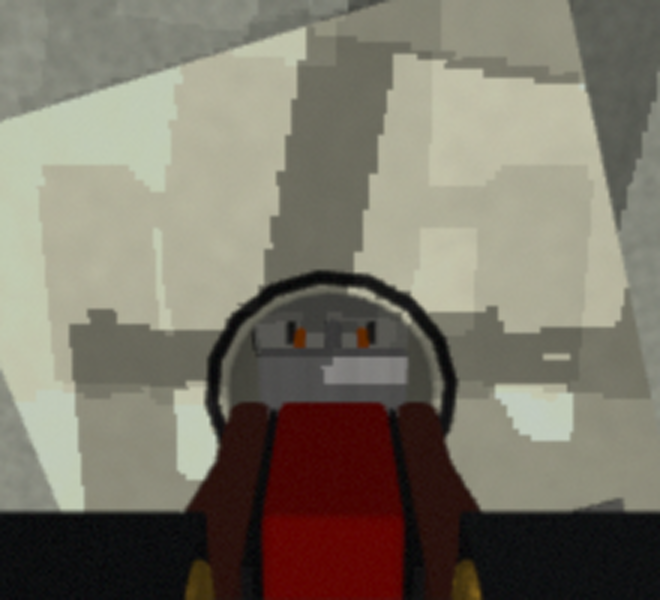

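The shank, at crop column 333, sits midway between the orange legs at 299 and 364. Next I go down and feel for the bar.

```bash
python3 - <<'E'
from h import *
Y=-.0114
r=servo_line([.5370,Y,.169],rate=.04,contact_N=2.0)
sleep(.15)
f0=np.mean([current_force() for i in range(1)],axis=0)
print('down',r,current_position(),f0,current_clock())
if not r:
    r=servo_line([.5535,Y,.169],rate=.012,contact_N=1.5)
    print('fwd',r,current_position(),current_force()-f0,current_clock())
E
```

```text
down False [ 0.53725662 -0.0114228   0.16930638] [ 0.34691518  0.51995731 -0.84494148] 12.7
fwd True [ 0.54939828 -0.01130528  0.16832323] [-1.42453098 -0.57629613 -0.2944801 ] 13.725
```

Contact came at x 0.5494, where I predicted 0.549. Next I back off slightly and lift.

```bash
python3 - <<'E'
from h import *
Y=-.0114; X=.5487
servo_line([X,Y,.169],rate=.01); sleep(.1)
f0=current_force(); print(current_position(),f0)
r=servo_line([X,Y,.195],rate=.02,contact_N=2.5)
print('up',r,current_position(),current_force()-f0,current_clock())
E
```

```text
[ 0.54859363 -0.01137809  0.16887841] [ 0.71681307  0.35627984 -1.59742696]
up True [ 0.54818527 -0.01132926  0.17932156] [-0.70620595 -0.85670965  0.17886947] 14.7583
```

Contact at z 0.1793, as predicted for the bar on the throat floor. Now the gentle draw.

```bash
python3 - <<'E'
from h import *
Y=-.0114; X=.5487
z=current_position()[2]
for zz in (.184,.190,.198,.207,.216,.224):
    r=servo_line([X,Y,zz],rate=.015,contact_N=19)
    print(zz,r,current_position().round(4),current_force().round(2),current_clock())
    if r: break
E
```

```text
0.184 False [ 0.5479 -0.0113  0.1832] [-1.16  0.28 -9.64] 15.2833
0.19 False [ 0.549  -0.0114  0.1904] [ 0.02  0.73 -5.31] 15.8333
0.198 False [ 0.5488 -0.0114  0.1982] [-0.24  0.26 -8.16] 16.5167
0.207 False [ 0.5489 -0.0114  0.2073] [ 0.21 -0.17 -7.1 ] 17.2667
0.216 False [ 0.549  -0.0115  0.2163] [-0.01  0.2  -7.09] 18.0167
0.224 False [ 0.5487 -0.011   0.224 ] [ 0.24  3.86 -8.1 ] 18.7
```

```bash
python3 - <<'E'
from h import *
Y=-.0114; X=.5490
for zz in (.236,.250,.265,.280,.295,.312):
    r=servo_line([X,Y,zz],rate=.025,contact_N=12)
    print(zz,r,current_position().round(4),current_force().round(2),current_clock())
    if r: break
c=shot('wrist','w6');c2=shot('scene','s6')
cv2.imwrite('pics/s6c.png',cv2.resize(c2['image'][80:260,240:420],(0,0),fx=3,fy=3,interpolation=cv2.INTER_CUBIC))
E
```

```text
0.236 False [ 0.5491 -0.0116  0.2363] [-0.33  3.28 -6.42] 19.3333
0.25 False [ 0.5497 -0.0119  0.2508] [ 0.84  0.5  -2.14] 20.0417
0.265 False [ 0.549  -0.0114  0.265 ] [ 0.14 -0.01 -2.64] 20.7917
0.28 False [ 0.549  -0.0114  0.28  ] [-0.42  0.24 -2.95] 21.5417
0.295 False [ 0.5489 -0.0114  0.295 ] [-0.03  0.65 -2.16] 22.2917
0.312 False [ 0.5489 -0.0114  0.3119] [ 0.14  0.64 -2.91] 23.125
```

View pics/s6c.png

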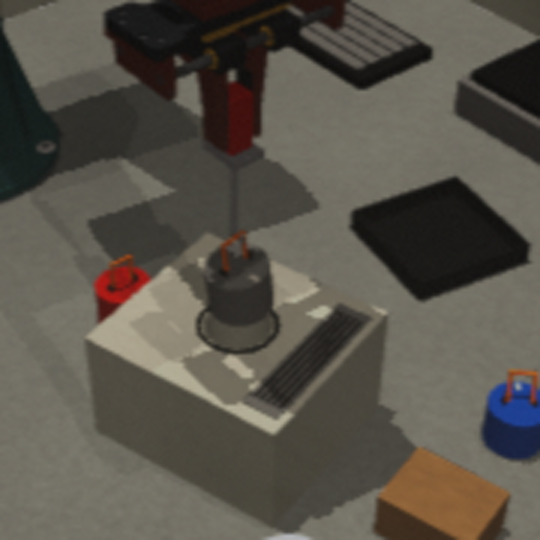

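View pics/w6.png

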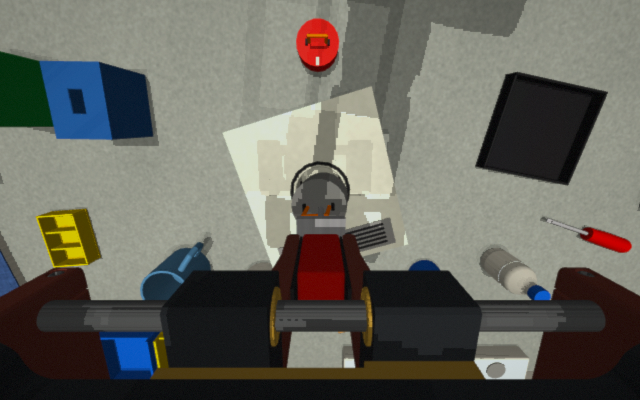

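The cartridge hangs clear above the printer at crop (240,285), upright. Next I carry it to the tray.

```bash
python3 - <<'E'
from h import *
X,Y=.480,.319
servo_line([.549,-.0114,.335],rate=.06)
servo_line([X,Y,.335],rate=.12)
sleep(.3)
servo_line([X,Y,.21],rate=.08)
sleep(.4)
f0=current_force();print(current_position(),f0,current_clock())
c2=shot('scene','s7');c=shot('wrist','w7')
cv2.imwrite('pics/s7c.png',cv2.resize(c2['image'][60:210,310:490],(0,0),fx=3.5,fy=3.5,interpolation=cv2.INTER_CUBIC))
E
```

```text
[0.48002163 0.31901023 0.21007092] [-0.05850297 -0.26348189 -3.01588148] 29.1333
```

View pics/s7c.png

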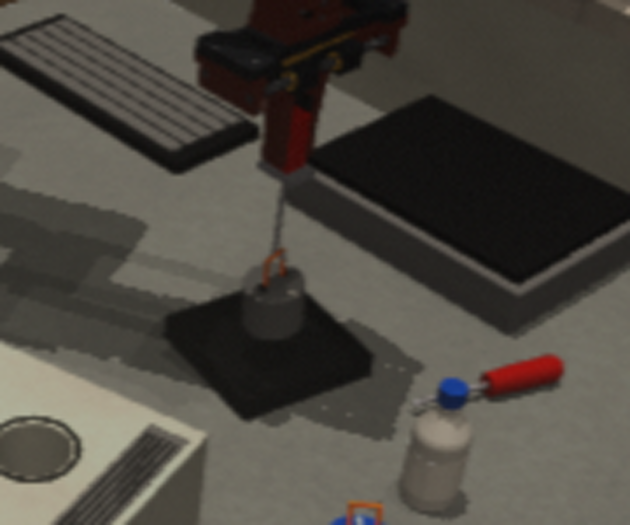

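```bash
python3 - <<'E'
from h import *
X,Y=.480,.319
servo_line([X,Y,.182],rate=.04); sleep(.15)
f0=current_force(); print(current_position(),f0)
for zz in (.178,.174,.170,.166,.162):
    r=servo_line([X,Y,zz],rate=.015,contact_N=3.5)
    print(zz,r,current_position().round(4),(current_force()).round(2),current_clock())
    if r: break
sleep(.2);print(current_force())
c2=shot('scene','s8');c=shot('wrist','w8')
cv2.imwrite('pics/s8c.png',np.hstack([cv2.resize(c2['image'][100:190,340:440],(400,360),interpolation=cv2.INTER_CUBIC),cv2.resize(c['image'][100:280,220:420],(400,360),interpolation=cv2.INTER_CUBIC)]))
E
```

```text
[0.48024438 0.31911363 0.18231671] [-0.55789033 -0.09971203 -3.28163648]
0.178 False [0.4799 0.3189 0.1778] [-0.35  0.4  -2.48] 30.65
0.174 False [0.4799 0.3189 0.1738] [-0.46  0.1  -2.96] 31.0667
0.17 False [0.4801 0.319  0.17  ] [ 0.18  0.54 -0.83] 31.4833
0.166 False [0.4799 0.319  0.1658] [ 0.13  0.82 -0.26] 31.9
0.162 False [0.4799 0.3189 0.1619] [ 1.26  0.6  -0.6 ] 32.3167
[-0.4942331  -0.20327682 -1.25750945]
```

View pics/s8c.png

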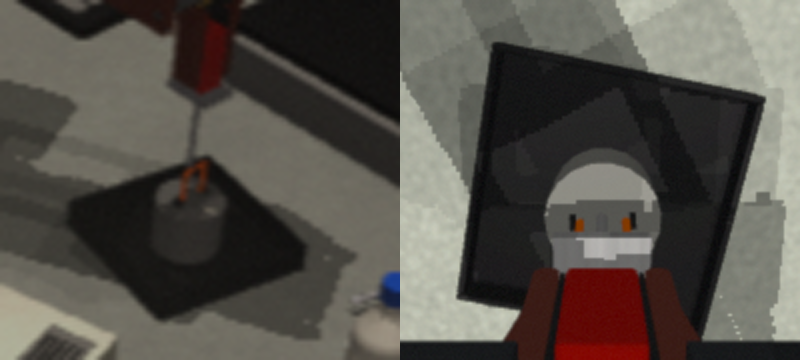

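The cartridge stands upright on the tray floor and its weight is off the hook. I lower slightly more and slide out to −x.

```bash
python3 - <<'E'
from h import *
X,Y=.480,.319
servo_line([X,Y,.1595],rate=.015,contact_N=2.5); sleep(.1)
r=servo_line([.464,Y,.1595],rate=.02,contact_N=1.8)
print(r,current_position(),current_force(),current_clock())
if not r:
    r=servo_line([.464,Y,.20],rate=.03,contact_N=2)
    print('up',r,current_position(),current_force(),current_clock())
    if not r:
        servo_line([.464,Y,.30],rate=.12)
        c2=shot('scene','s9');c=shot('wrist','w9')
        cv2.imwrite('pics/s9c.png',np.hstack([cv2.resize(c2['image'][100:190,340:440],(400,360),interpolation=cv2.INTER_CUBIC),cv2.resize(c['image'][100:280,220:420],(400,360),interpolation=cv2.INTER_CUBIC)]))
E
```

```text
False [0.46413298 0.31905002 0.15954619] [-0.2557868   1.36566565 -1.23659092] 33.9833
up False [0.46386036 0.31890428 0.19976778] [ 1.27200863 -0.11690526 -1.46547671] 35.4833
```

```bash
ls pics
```

```text
crop0.png
s3.png
s3c.png
s4c.png
s6.png
s6c.png
s7.png
s7c.png
s8.png
s8c.png
s9.png
s9c.png
scene0.png
top0.png
w1.png
w1c.png
w2.png
w3.png
w5.png
w5c.png
w6.png
w7.png
w8.png
w9.png
wrist0.png
```

View pics/s9c.png

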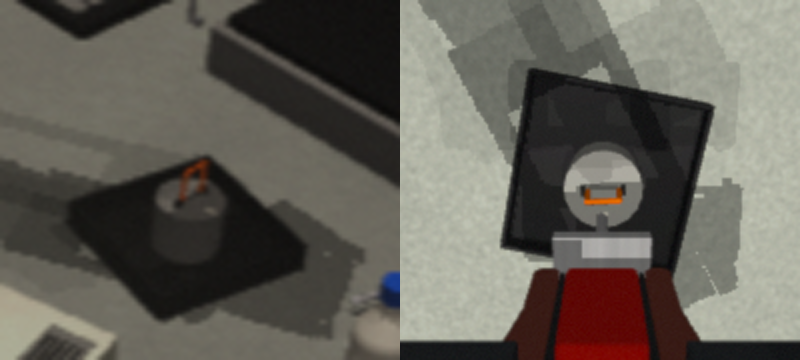

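The cartridge stands free in the tray. Now the hook goes back to its stand, with a small −x bias because only 2 mm of clearance remains on the foot side.

```bash
python3 - <<'E'
from h import *
X,Y=.4457,-.3084
move_ptp([X,Y,.29],q(89)); sleep(.3)
servo_line([X,Y,.213],rate=.1); sleep(.2)
print(current_position(),current_force(),current_clock())
c2=shot('scene','s10');c=shot('wrist','w10')
r=servo_line([X,Y,.185],rate=.03,contact_N=3); print(r,current_position())
if not r:
    r=servo_line([X,Y,.112],rate=.05,contact_N=4); print(r,current_position(),current_force(),current_clock())
    if not r:
        r=servo_line([X,Y,.1065],rate=.012,contact_N=3); print(r,current_position(),current_force(),current_clock())
E
```

```text
[ 0.44608138 -0.3087168   0.21371438] [-0.39674366 -0.10370466 -1.14172285] 40.225
False [ 0.44585321 -0.30851851  0.18520148]
False [ 0.44591965 -0.30857473  0.11230662] [ 0.42757869 -0.07328301 -0.76379541] 43.0167
True [ 0.44583594 -0.30851461  0.1079409 ] [ 0.40004721 -0.49563676  4.61867521] 43.4167
```

Collar contact came at z 0.108, the height at which I grasped it. Now I release, retreat and check.

```bash
python3 - <<'E'
from h import *
X,Y=.4457,-.3084
move_gripper(.06)
print(current_finger_gap(),current_force())
servo_line([X,Y,.19],rate=.08)
move_ptp([X+.076,Y,.24],q(89)); sleep(.3)
c=shot('wrist','w11');P=cloud(c);z=P[...,2];near=np.hypot(P[...,0]-.447,P[...,1]+.308)
for m in((near<.03)&(abs(z-.101)<.003),(near<.03)&(z>.145)&(z<.17)):
    print(cv2.minAreaRect(P[m][:,:2].astype(np.float32)*1000),m.sum(),np.median(z[m]))
c=shot('top','t11')
P=cloud(c);z=P[...,2]
m=(np.hypot(P[...,0]-.484,P[...,1]-.319)<.05)&(z>.04)&(z<.06)
print('cart',P[m].mean(0),z[m].std(),m.sum(),current_clock(),current_force())
cv2.imwrite('pics/f11.png',np.hstack([cv2.resize(c['image'][130:300,180:510],(660,340))]))
E
```

```text
0.05965748594624893 [-0.05573534 -0.14447291 -0.04737623]
((442.1949157714844, -312.1689758300781), (41.1493034362793, 46.38300704956055), 84.88811492919922) 531 0.1019766109665874
((445.8575439453125, -307.8688049316406), (21.582622528076172, 21.66034507751465), 88.9659652709961) 727 0.15173070962919935
cart [0.48495787 0.31848894 0.04900138] 0.0026684900473623835 296 46.2083 [ 1.01079552  0.54919007 -0.15561811]
```

View pics/f11.png

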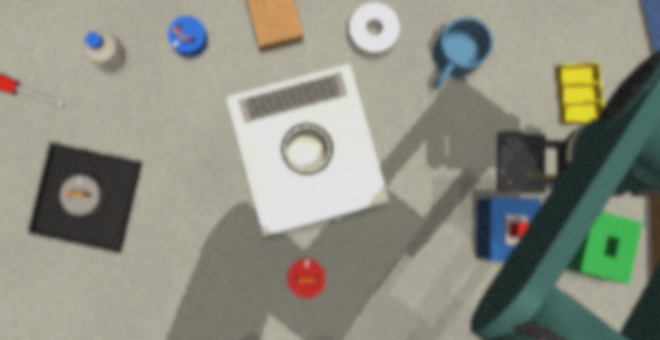

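View pics/w11.png

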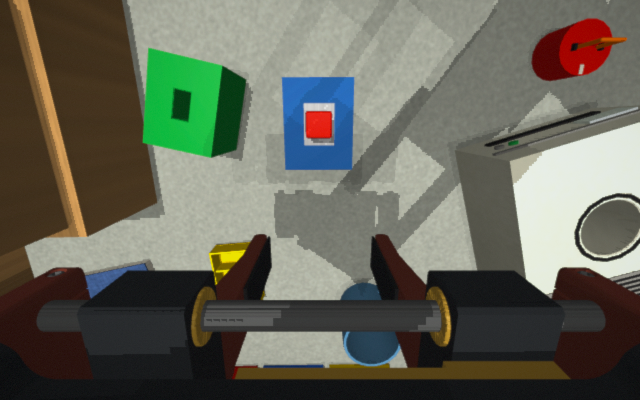

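The hook hangs upright in the blue stand at (318,122), and the cartridge stands in the middle of the tray at (80,195). The bystanders are unmoved.

```bash
python3 - <<'E'
from bench import *
close_job(); print(current_clock())
E
```

```text
the job is handed in; nothing more can be done
the job is handed in; nothing more can be done
```

The grey cartridge is standing upright in the black tray and the hook is hanging by its collar in the blue stand. I handed the job in at about 46 s. No verdict was reported.

**What I did:**
- **Feel and hook:** I lifted the hook from its stand and felt for the ring bar. Contact came at x 0.549, where the camera had put it, with a push of about 1.5 N.
- **Draw and place:** Drawing the cartridge out took about 8–10 N at the wrist, and it hung clear above the printer. I set it down in the tray and slid the hook out without a contact stop.
- **Return:** I put the hook back in the stand. The collar touched at the same height (z 0.108) at which I had grasped the handle.

**Last checks:**
- **Cartridge:** It measured at (0.485, 0.318) with its top face near z 0.049. That is within about 2 mm of the tray centre in each direction.
- **Hook:** The handle top measured z 0.152 (0.151 expected, and the camera reads about 1 mm high). It was within 1 mm sideways of where it started.
- **Surroundings:** The gripper was open and clear of everything. The bystanders looked unmoved in the top view; I did not measure them.

**One check failed:** the final rectangle fit to the collar was spoiled by stray points, giving 41 x 46 mm instead of 40 x 30 mm. I relied on the collar height, the handle fit and the picture instead.

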